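# Swing the bench magnifier over the brake caliper

### The job

Swing the bench magnifier round on its hinged bar to the tray that holds the red brake caliper, and leave it at rest there with the lens centred over the caliper. Push the bar gently with the fingers, without gripping it, and do not touch the lens glass. Leave the parts in the trays and the other things on the desk where they are.

Things in the scene. Friction and masses are not known exactly. Their poses are not given: they have to be found in the camera images.
- magnifier: swinging part of the bench magnifier: level white bar, 14 mm square, on a vertical hinge atop a post; turns 1.25 rad either side of its middle and stays where left. Origin on the hinge axis, at mid-height of the bar, 200 mm above the desk. The bar runs along its own -x to a white lens ring (outside 128 mm, tube 16 mm) centred 300 mm from the hinge
- sleeve (a point): middle of the blue sleeve on the bar (24 mm square, 80 mm long), 180 mm from the hinge, 200 mm above the desk: the place to push, from either side. About 2 N here swings the bar; more than 25 N on the magnifier is not gentle: meet it slowly
- post (a point): foot of the magnifier's fixed post, on the desk under the hinge: grey foot 130 mm across, 22 mm high; post 28 mm; black hub on top 48 mm across, up to 218 mm above the desk, the highest point of the magnifier
- lens (a point): the clear lens in the magnifier's ring, 100 mm across and 6 mm thick; origin at its centre, 300 mm from the hinge and 200 mm above the desk; carried by the bar
- caliper: the red brake caliper, 46 x 96 x 42 mm (x, y, z), with steel pistons; it lies loose in one of two grey trays (115 x 145 mm, 26 mm high, floor 4 mm thick); which tray varies. Origin at the centre of its underside
- hub: the steel wheel hub, a flange of 84 mm diameter with a boss, 36 mm high, loose in the other grey tray. Origin at the centre of its underside
- mouse: black computer mouse, 100 x 58 x 30 mm, near the robot on its right; origin at the centre of its underside
- water_bottle: clear water bottle with green cap, 70 mm diameter, 210 mm high, on the robot's left; origin at the centre of its underside
- oil_bottle: grey oil bottle with red cap, 84 mm diameter, 190 mm high, on the robot's right; origin at the centre of its underside
- pen_mug: white mug, 80 mm diameter, 95 mm high, on the robot's right; origin at the centre of its underside
- small_carton: brown carton, 120 x 90 x 70 mm, on the robot's left; origin at the centre of its underside
Things that resemble listed ones, but are neither listed nor needed, are in the scene too. Of the things like the caliper, leave any that is green, orange or yellow; of the rest the smaller one is meant.

How it is judged (in metres and radians):
At the end, for the whole second after the job is handed in: the middle of the lens is within 30 mm, seen from above, of the middle of the red caliper; the magnifier and the caliper are at rest (magnifier turning slower than 0.04 rad/s, caliper below 10 mm/s) (horizontal distance between lens and caliper below 0.03 m and angular speed of magnifier below 0.04 rad/s and linear speed of caliper below 0.01 m/s); the robot touches nothing.
It fails at once if the magnifier is pushed, struck or gripped with more than 25 N (contact force between any of the fingers, the arm and magnifier above 25 N).
It fails at once if the lens glass is touched (more than 0.5 N) (contact force between any of the fingers, the arm and magnifier_c0 above 0.5 N).
It fails at once if the caliper or the hub is shifted by more than 15 mm (distance of any of caliper, hub from where it was at the start of the episode above 0.015 m).
It fails at once if the mouse, water bottle, oil bottle, mug or small carton is shifted by more than 30 mm (distance of any of mouse, water_bottle, oil_bottle, pen_mug, small_carton from where it was at the start of the episode above 0.03 m).
It also fails if it takes over 42 s, if anything falls off the work surface, if the arm or the gripper's body presses on something with over 40 N, if the wrist force passes 120 N, or if a joint passes its speed limit or range.

### The arm

A 6-joint arm with a two-finger parallel gripper is mounted at the origin on the work surface. World frame = base frame: x ahead of the robot, y to its left, z up, the work surface at z = 0. Lengths are in mm, angles in rad, forces in N, time in s.
With the tool pointing down it reaches from about 325 to 775 mm from the base axis. Payload 9.3 kg.
Tool frame: the origin (TCP) lies at the very end of the fingers, on their centre line; the grasp point (between the pads) lies env.pinch_z behind it (env.pinch_z is the distance from the TCP to the grasp point, in mm); z points along the fingers, y is the line along which they close (so a half turn about z gives the same grasp; the last joint's range is limited). The gripper opens to 85 mm and grips with 20 to 120 N. Pads are 22 mm wide; open, the fingers measure 114 mm over their backs; the gripper's body (76 mm by 85 mm) begins 54 mm behind the grasp point. The pads swing forward as they close: fully open they stand 13 mm farther back than shut.
Start: joints at [-1.476, 0.259, 0.021, 1.334, 0, 1.418], TCP at [134.893, -533.198, 231.279] pointing down, gripper open.
Joint ranges: [-3.04, 3.04], [-0.91, 1.82], [-1.04, 1.36], [-1.92, 1.95], [-1.52, 1.45], [-3.14, 3.14]. Speed limits (rad/s): [2.22, 2.22, 2.79, 3.14, 3.14, 3.14].

### API

Orientations are given as a rotation vector (axis times angle).
In Python, from rig import env gives the robot as it stands.
- The arm moves only by the tool drive_tool, never from a script. Its argument "rows" is a list of rows, each an object with "linear": the shift along the tool's x, y, z in m, a list of three; "twist": the turn, a rotation vector about the tool's x, y, z in degrees, a list of three; "jaw": the opening, from 0 (shut) to 1 (fully open). In form: [{"linear": [tx, ty, tz], "twist": [wx, wy, wz], "jaw": jaw}, ...]. A call has 1 to 8 rows; each row is the pose to reach, as a shift and turn from the pose commanded when the call began, along the tool's axes at that moment; what a row does not reach only later rows make up. A row lasts 1/8 s, in which the tool goes at most 62.5 mm and 10.7 degrees, less where a joint would pass 70% of its speed; a pose out of reach is approached as far as the arm can. A call with a gripper value outside its range is refused whole. The fingers move at their own pace and stop on an object; the grip force is fixed at half the most. Time passes only in rows, so rows that repeat a pose let the fingers close. It gives the time, the measured TCP pose, the force, the opening and the grip force at its end, in the units of the state.
- env.read_state(): the state, without advancing time (a new reading comes with each control period).
- env.grab_frame(name): name is "side" or "top" or "wrist"; returns the picture (480x640x3 uint8, red, green, blue); there is no depth.
- env.camera_model(name): a dict with "camera_matrix" (3x3 intrinsics, pixels), "rvec" (rotation vector, rad) and "tvec" (3), from world to camera coordinates, as OpenCV has them. Camera axes: x right, y down, z forward; pixel columns grow to the right and rows downward; lengths in mm; the calibration is good to about 2 mm. The wrist camera is an equidistant fisheye: a pixel r from the principal point sees the ray r / f radians off the axis. A picture is of the moment at which its call begins: read the wrist's pose just before it. camera_model takes no time and is no camera call; for the wrist camera it gives the pose at the moment of the call.
- env.sign_off(): hands the job in; it is judged then, once.
The state is a dict: "clock": time; "joint_pos": joint angles; "joint_vel": joint speeds; "joint_efforts": joint torques, N m; "position": TCP position; "eef_rot": TCP orientation; "force": force on the tool from outside, world axes, zero at the start; "ft_torque": the same for the moment, N m; "opening": opening from 0.0 (shut) to 1.0 (fully open); "grip_force": force on a finger pad.
Only numpy, scipy, OpenCV 4.12 (cv2) and the standard library are available. Lean on these libraries where they do the work, as an engineer would, in place of code of your own. Each camera call takes 0.05 s, during which the arm holds its last target. There are 200 camera calls.

## Working session

There is one attempt and no reset: what is moved stays moved. The work goes in short steps, Python scripts to look and compute and a tool call to move; the robot and the scene stay as the last step left them, time stands still between calls to the robot, and variables do not carry over. Pictures are saved under pics/ and viewed, at most 10 in all, crops included, and the job is handed in when it is done.

Besides the shell and the picture viewer there is one more tool, called after "Call:" by a JSON object that holds its "fn" and its "kwargs", one argument or row to a line. drive_tool: Moves the arm, as the interface text tells. Its arguments: {"type":"object","properties":{"rows":{"type":"array","items":{"type":"object","properties":{"linear":{"type":"array","items":{"type":"number"}},"twist":{"type":"array","items":{"type":"number"}},"jaw":{"type":"number"}}}}},"required":["rows"]}

```bash
mkdir -p pics; python3 - <<'E'
from rig import env
import cv2
for n in("top","side"):
    f=env.grab_frame(n); cv2.imwrite(f"pics/{n}0.png",f[:,:,::-1])
    m=env.camera_model(n); print(n,m)
print(env.read_state(), env.pinch_z)
E
```

```text
top {'camera_matrix': array([[513.84705236,   0.        , 324.79108031],
       [  0.        , 513.84705236, 246.90545478],
       [  0.        ,   0.        ,   1.        ]]), 'rvec': array([ 2.20029112, -2.14947898,  0.1376301 ]), 'tvec': array([ -31.83115111,  503.18620591, 1638.3396072 ])}
side {'camera_matrix': array([[479.01859781,   0.        , 320.60369446],
       [  0.        , 479.01859781, 246.68814933],
       [  0.        ,   0.        ,   1.        ]]), 'rvec': array([ 2.15114845, -0.22430475,  0.09784797]), 'tvec': array([-490.23119653,  171.6342177 , 1457.12987972])}
{'clock': 0.1, 'joint_pos': array([-1.47564015e+00,  2.59148385e-01,  2.08257728e-02,  1.33369054e+00,
        1.85748431e-05,  1.41820557e+00]), 'joint_vel': array([-0.00087953, -0.00097376,  0.00301196,  0.00055804, -0.00067771,
        0.00072808]), 'joint_efforts': array([ 3.04493500e-03, -5.56692731e+01,  3.45068049e+01,  1.16144828e-02,
       -2.49478453e-04,  3.69224566e-06]), 'position': array([ 134.8527911 , -532.95281398,  230.71515594]), 'eef_rot': array([-3.11631369e+00, -3.88015246e-01, -8.40149959e-05]), 'force': array([-0.00533703,  0.52064225,  0.32122422]), 'ft_torque': array([ 0.00228648, -0.04317649, -0.03973719]), 'grip_force': 0.0, 'opening': 1.0010202836130857} 18.700000000000003
```

View pics/top0.png

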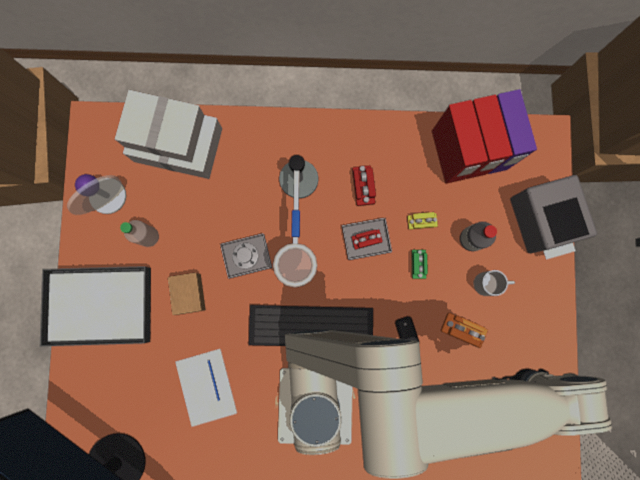

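View pics/side0.png

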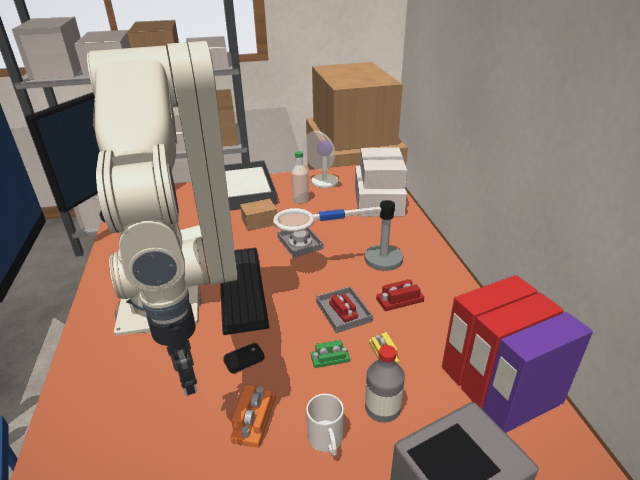

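Candidates for the caliper in the top view: the red one in the tray (367,239), a larger red one outside it (364,185), yellow (422,220), green (420,263) and orange (466,329). Choice: the smaller red one, in the tray at (367,239). The hub is in the other tray (245,255), the lens is at (295,265), the sleeve at (296,223) and the hinge at (297,163).

```bash
cat > h.py <<'E'
from rig import env
import cv2, numpy as np
def ray(n,uv,z):
    m=env.camera_model(n);R=cv2.Rodrigues(m["rvec"])[0];c=-R.T@m["tvec"]
    d=R.T@np.linalg.inv(m["camera_matrix"])@[*uv,1]; return c+d*(z-c[2])/d[2]
def proj(n,p):
    m=env.camera_model(n);return cv2.projectPoints(np.float64([p]),m["rvec"],m["tvec"],m["camera_matrix"],None)[0].ravel()
def blob(f,lo,hi,box):
    h=cv2.cvtColor(f,cv2.COLOR_RGB2HSV);m=cv2.inRange(h,np.array(lo),np.array(hi))
    k=np.zeros_like(m);x0,y0,x1,y1=box;k[y0:y1,x0:x1]=m[y0:y1,x0:x1]
    return k
def sleeve(f,box=(230,170,420,280)):
    k=blob(f,(105,120,60),(125,255,255),box);c=max(cv2.findContours(k,0,2)[0],key=cv2.contourArea)
    return cv2.minAreaRect(c)
E
python3 - <<'E'
from h import *
f=env.grab_frame("top")
cv2.imwrite("pics/crop.png",cv2.resize(f[140:300,210:450,::-1],None,fx=3,fy=3,interpolation=cv2.INTER_CUBIC))
s=sleeve(f);print("sleeve",s,ray("top",s[0],212))
k=blob(f,(0,190,60),(4,255,255),(345,222,388,258))|blob(f,(174,150,50),(180,255,255),(345,222,388,258))
p=cv2.findNonZero(k);r=cv2.minAreaRect(p);print("cal",len(p),r,ray("top",r[0],30))
k=blob(f,(0,0,0),(180,255,45),(285,150,310,175));c=max(cv2.findContours(k,0,2)[0],key=cv2.contourArea)
e=cv2.minEnclosingCircle(c);print("hubtop",e,ray("top",e[0],215))
k=blob(f,(0,0,150),(180,50,255),(268,238,322,290));c=max(cv2.findContours(k,0,2)[0],key=cv2.contourArea)
e=cv2.minEnclosingCircle(c);print("ring",e,ray("top",e[0],203))
for n,uv,z in (("bottle",(128,228),210),("hub",(245,255),30),("carton",(185,293),70)):print(n,ray("top",uv,z))
E
```

```text
sleeve ((295.5, 223.5), (25.0, 7.0), 90.0) [549.7936603   69.40006535 212.        ]
cal 157 ((366.1961364746094, 238.71923828125), (12.5419282913208, 27.89044189453125), 74.74488067626953) [ 533.52083573 -153.8634945    30.        ]
hubtop ((296.5, 164.0), 8.732224464416504) [725.04133317  71.34459464 215.        ]
ring ((295.0, 261.96875), 24.052146911621094) [438.99962202  68.02541145 203.        ]
bottle [524.8342561  549.72109204 210.        ]
hub [471.00491297 236.35583335  30.        ]
carton [344.36169102 412.29922857  70.        ]
```

View pics/crop.png

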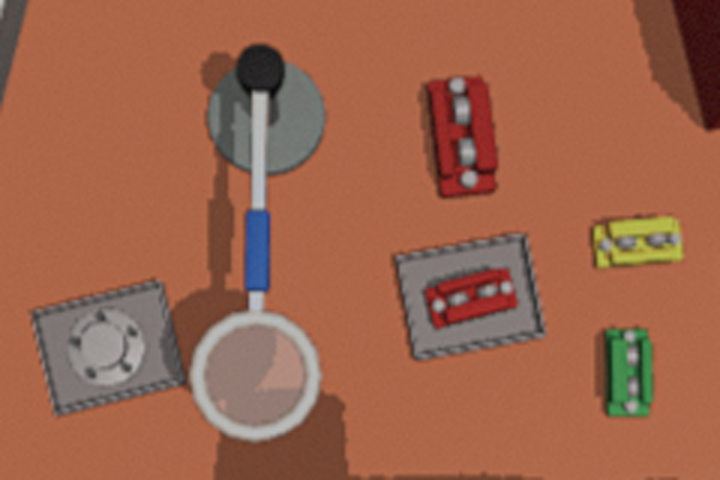

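The crop confirms the choice: a small red caliper in the right tray (crop 471,296), with the larger red one outside the tray (crop 463,135). Lift first, then cross over to the +y side of the bar.

Call:
{"fn": "drive_tool", "kwargs": {
  "rows": [
    {"linear": [0,0,-0.06],"twist": [0,0,0],"jaw": 0},
    {"linear": [0.0425,-0.042,-0.06],"twist": [0,0,-10],"jaw": 0},
    {"linear": [0.085,-0.084,-0.06],"twist": [0,0,-20],"jaw": 0},
    {"linear": [0.1275,-0.126,-0.06],"twist": [0,0,-30],"jaw": 0},
    {"linear": [0.17,-0.168,-0.06],"twist": [0,0,-40],"jaw": 0},
    {"linear": [0.2125,-0.21,-0.06],"twist": [0,0,-50],"jaw": 0},
    {"linear": [0.255,-0.252,-0.06],"twist": [0,0,-60],"jaw": 0},
    {"linear": [0.2975,-0.294,-0.06],"twist": [0,0,-70],"jaw": 0}
  ]
}}

```text
clock: 1.15
position: [351.7, -173.4, 291.3]
eef_rot: [2.325, 2.112, 0.0]
force: [1.4, -0.7, -0.5]
opening: -0.0
grip_force: 0.0
```

Call:
{"fn": "drive_tool", "kwargs": {
  "rows": [
    {"linear": [0.05,0.024,0],"twist": [0,0,-2],"jaw": 0},
    {"linear": [0.1,0.048,0],"twist": [0,0,-4],"jaw": 0},
    {"linear": [0.15,0.072,0],"twist": [0,0,-6],"jaw": 0},
    {"linear": [0.2,0.096,0],"twist": [0,0,-6],"jaw": 0},
    {"linear": [0.25,0.12,0],"twist": [0,0,-6],"jaw": 0},
    {"linear": [0.3,0.144,0],"twist": [0,0,-6],"jaw": 0},
    {"linear": [0.344,0.165,0],"twist": [0,0,-6],"jaw": 0},
    {"linear": [0.344,0.165,0],"twist": [0,0,-6],"jaw": 0}
  ]
}}

```text
clock: 2.15
position: [551.0, 152.9, 289.7]
eef_rot: [-2.213, -2.228, 0.002]
force: [-1.2, -1.3, -1.4]
opening: 0.002
grip_force: 0.0
```

Call:
{"fn": "drive_tool", "kwargs": {
  "rows": [
    {"linear": [0,0,0.04],"twist": [0,0,0],"jaw": 0},
    {"linear": [0,0,0.08],"twist": [0,0,0],"jaw": 0},
    {"linear": [0,0,0.115],"twist": [0,0,0],"jaw": 0},
    {"linear": [0,0,0.115],"twist": [0,0,0],"jaw": 0}
  ]
}}

```text
clock: 2.65
position: [548.5, 149.5, 174.3]
eef_rot: [-2.216, -2.222, 0.006]
force: [0.4, 0.3, 0.8]
opening: 0.003
grip_force: 0.0
```

```bash
python3 - <<'E'
from h import *
f=env.grab_frame("side");g=env.grab_frame("top")
cv2.imwrite("pics/a.png",np.hstack([f[130:350,200:480],g[140:360,210:490]])[:,:,::-1])
print(env.read_state())
E
```

```text
{'clock': 2.75, 'joint_pos': array([ 1.18943494e-01,  3.12810381e-01, -3.95254723e-02,  1.21772001e+00,
       -4.97020730e-05,  1.68674215e+00]), 'joint_vel': array([ 0.00408079, -0.01236387,  0.02371028, -0.0002545 ,  0.00079118,
        0.00087499]), 'joint_efforts': array([-4.39918390e-02, -5.69285595e+01,  3.19091213e+01, -1.01463692e-01,
       -2.94896592e-03, -5.28976889e-03]), 'position': array([550.33714445, 149.94959755, 177.46278102]), 'eef_rot': array([2.21775798e+00, 2.22441602e+00, 8.64659009e-04]), 'force': array([-0.09680779, -0.38363907,  0.20601867]), 'ft_torque': array([-0.01407348, -0.03504015,  0.01546429]), 'grip_force': 0.0, 'opening': -0.002248149856162502}
```

View pics/a.png

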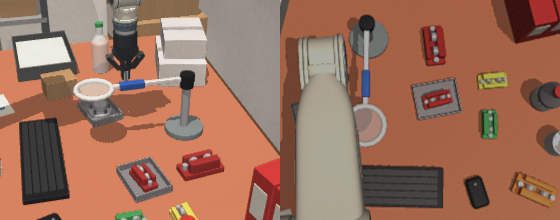

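The gripper stands behind the sleeve (left view, tip near (125,70); sleeve at (133,85)) and nothing has moved. Approach slowly.

Call:
{"fn": "drive_tool", "kwargs": {
  "rows": [
    {"linear": [-0.012,0,0],"twist": [0,0,0],"jaw": 0},
    {"linear": [-0.024,0,0],"twist": [0,0,0],"jaw": 0},
    {"linear": [-0.034,0,0],"twist": [0,0,0],"jaw": 0},
    {"linear": [-0.04,0,0],"twist": [0,0,0],"jaw": 0},
    {"linear": [-0.043,0,0],"twist": [0,0,0],"jaw": 0},
    {"linear": [-0.046,0,0],"twist": [0,0,0],"jaw": 0},
    {"linear": [-0.049,0,0],"twist": [0,0,0],"jaw": 0},
    {"linear": [-0.052,0,0],"twist": [0,0,0],"jaw": 0}
  ]
}}

```text
clock: 3.75
position: [550.3, 98.3, 176.2]
eef_rot: [-2.217, -2.226, 0.0]
force: [-1.0, -0.8, 0.9]
opening: -0.003
grip_force: 0.0
```

Call:
{"fn": "drive_tool", "kwargs": {
  "rows": [
    {"linear": [-0.003,0,0],"twist": [0,0,0],"jaw": 0},
    {"linear": [-0.006,0,0],"twist": [0,0,0],"jaw": 0},
    {"linear": [-0.009,0,0],"twist": [0,0,0],"jaw": 0},
    {"linear": [-0.012,0,0],"twist": [0,0,0],"jaw": 0}
  ]
}}

```text
clock: 4.25
position: [550.1, 86.3, 176.3]
eef_rot: [-2.217, -2.225, 0.0]
force: [-2.1, 1.7, 0.3]
opening: 0.002
grip_force: 1.1
```

```bash
python3 - <<'E'
from h import *
f=env.grab_frame("top");s=sleeve(f);print(s,ray("top",s[0],212),env.read_state()["position"],env.read_state()["force"])
E
```

```text
Traceback (most recent call last):
  File "h.py", line 13, in sleeve
    k=blob(f,(105,120,60),(125,255,255),box);c=max(cv2.findContours(k,0,2)[0],key=cv2.contourArea)
                                               ~~~^^^^^^^^^^^^^^^^^^^^^^^^^^^^^^^^^^^^^^^^^^^^^^^^
ValueError: max() iterable argument is empty
```

Call:
{"fn": "drive_tool", "kwargs": {
  "rows": [
    {"linear": [-0.0041,-0.0005,0],"twist": [0,0,-1.3],"jaw": 0},
    {"linear": [-0.0082,-0.0008,0],"twist": [0,0,-2.6],"jaw": 0},
    {"linear": [-0.0123,-0.0011,0],"twist": [0,0,-3.9],"jaw": 0},
    {"linear": [-0.0164,-0.0013,0],"twist": [0,0,-5.2],"jaw": 0},
    {"linear": [-0.0205,-0.0013,0],"twist": [0,0,-6.5],"jaw": 0},
    {"linear": [-0.0246,-0.0013,0],"twist": [0,0,-7.8],"jaw": 0},
    {"linear": [-0.0287,-0.0012,0],"twist": [0,0,-9.1],"jaw": 0},
    {"linear": [-0.0328,-0.001,0],"twist": [0,0,-10.4],"jaw": 0}
  ]
}}

```text
clock: 5.3
position: [549.5, 53.3, 176.3]
eef_rot: [2.005, 2.419, 0.0]
force: [1.2, 1.9, 0.5]
opening: -0.002
grip_force: 1.0
```

```bash
python3 - <<'E'
from h import *
f=env.grab_frame("top");g=env.grab_frame("side")
cv2.imwrite("pics/b.png",np.hstack([g[130:350,200:480],f[140:360,210:490]])[:,:,::-1])
E
```

```text
(no output)
```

View pics/b.png

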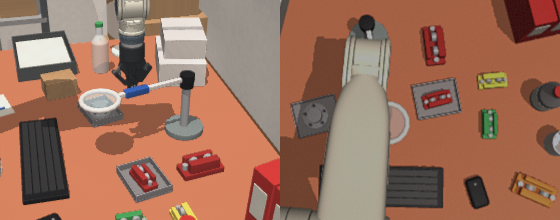

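The bar is swinging: the ring has left the hub tray, and the push force is about 2 N. Continue.

Call:
{"fn": "drive_tool", "kwargs": {
  "rows": [
    {"linear": [-0.0041,-0.0005,0],"twist": [0,0,-1.3],"jaw": 0},
    {"linear": [-0.0082,-0.0008,0],"twist": [0,0,-2.6],"jaw": 0},
    {"linear": [-0.0123,-0.0011,0],"twist": [0,0,-3.9],"jaw": 0},
    {"linear": [-0.0164,-0.0013,0],"twist": [0,0,-5.2],"jaw": 0},
    {"linear": [-0.0205,-0.0013,0],"twist": [0,0,-6.5],"jaw": 0},
    {"linear": [-0.0246,-0.0013,0],"twist": [0,0,-7.8],"jaw": 0},
    {"linear": [-0.0287,-0.0012,0],"twist": [0,0,-9.1],"jaw": 0},
    {"linear": [-0.0328,-0.001,0],"twist": [0,0,-10.4],"jaw": 0}
  ]
}}

```text
clock: 6.4
position: [554.5, 20.9, 176.3]
eef_rot: [-1.777, -2.59, 0.0]
force: [0.2, 2.1, -0.4]
opening: -0.002
grip_force: 1.0
```

Call:
{"fn": "drive_tool", "kwargs": {
  "rows": [
    {"linear": [-0.0041,-0.0005,0],"twist": [0,0,-1.3],"jaw": 0},
    {"linear": [-0.0082,-0.0008,0],"twist": [0,0,-2.6],"jaw": 0},
    {"linear": [-0.0123,-0.0011,0],"twist": [0,0,-3.9],"jaw": 0},
    {"linear": [-0.0164,-0.0013,0],"twist": [0,0,-5.2],"jaw": 0},
    {"linear": [-0.0205,-0.0013,0],"twist": [0,0,-6.5],"jaw": 0},
    {"linear": [-0.0246,-0.0013,0],"twist": [0,0,-7.8],"jaw": 0},
    {"linear": [-0.0287,-0.0012,0],"twist": [0,0,-9.1],"jaw": 0},
    {"linear": [-0.0328,-0.001,0],"twist": [0,0,-10.4],"jaw": 0}
  ]
}}

```text
clock: 7.4
position: [565.4, -10.1, 176.3]
eef_rot: [-1.535, -2.741, 0.0]
force: [0.2, 2.9, -0.1]
opening: -0.002
grip_force: 1.0
```

```bash
python3 - <<'E'
from h import *
f=env.grab_frame("top");g=env.grab_frame("side")
cv2.imwrite("pics/c.png",np.hstack([g[130:350,200:480],f[140:360,210:490]])[:,:,::-1])
for a in (.70,.78,.856):
  print(a,proj("top",(729-300*np.cos(a),71-300*np.sin(a),203)))
E
```

```text
0.7 [361.15101015 242.74046135]
0.78 [367.3145476  237.36504955]
0.856 [372.73178772 231.83091647]
```

View pics/c.png

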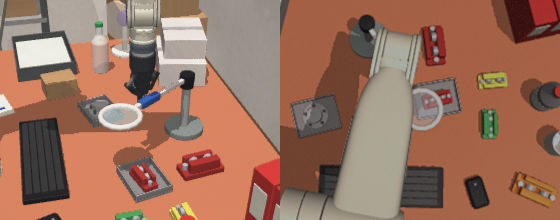

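The ring is now at about (355,250) in the top image, and the target is (373,232), about 15° more.

Call:
{"fn": "drive_tool", "kwargs": {
  "rows": [
    {"linear": [-0.0041,-0.0005,0],"twist": [0,0,-1.3],"jaw": 0},
    {"linear": [-0.0082,-0.0008,0],"twist": [0,0,-2.6],"jaw": 0},
    {"linear": [-0.0123,-0.0011,0],"twist": [0,0,-3.9],"jaw": 0},
    {"linear": [-0.0164,-0.0013,0],"twist": [0,0,-5.2],"jaw": 0},
    {"linear": [-0.0205,-0.0013,0],"twist": [0,0,-6.5],"jaw": 0},
    {"linear": [-0.0246,-0.0013,0],"twist": [0,0,-7.8],"jaw": 0},
    {"linear": [-0.0277,-0.0012,0],"twist": [0,0,-8.8],"jaw": 0},
    {"linear": [-0.0303,-0.0011,0],"twist": [0,0,-9.6],"jaw": 0}
  ]
}}

```text
clock: 8.5
position: [580.3, -36.5, 176.3]
eef_rot: [-1.302, -2.859, -0.0]
force: [-0.5, 3.1, 0.4]
opening: -0.002
grip_force: 1.0
```

```bash
python3 - <<'E'
from h import *
f=env.grab_frame("top")
cv2.imwrite("pics/d.png",cv2.resize(f[150:290,280:440,::-1],None,fx=4,fy=4,interpolation=cv2.INTER_CUBIC))
k=blob(f,(0,0,165),(180,50,255),(325,200,410,275));cs=sorted(cv2.findContours(k,0,2)[0],key=cv2.contourArea)[-3:]
for c in cs: print(len(c),cv2.boundingRect(c),cv2.fitEllipse(c) if len(c)>5 else 0)
E
```

```text
17 (352, 200, 6, 18) ((354.19854736328125, 207.75253295898438), (2.4101040363311768, 18.233356475830078), 13.2822904586792)
85 (353, 219, 33, 41) ((364.9302062988281, 238.93934631347656), (37.78338623046875, 38.29887390136719), 8.334616661071777)
59 (325, 200, 25, 75) ((334.5576171875, 242.10012817382812), (27.973459243774414, 92.99957275390625), 1.1384326219558716)
```

View pics/d.png

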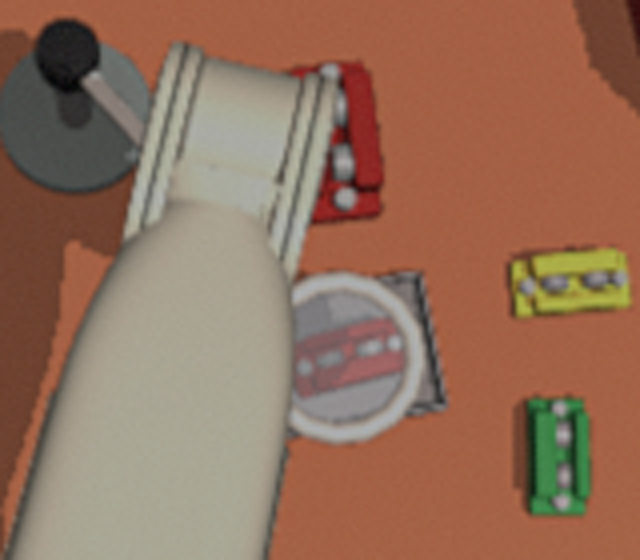

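The ring centre is at (365.5,239), bar angle about 0.76 rad. Another 0.10 rad (5.7°) is needed, easing off at the end.

Call:
{"fn": "drive_tool", "kwargs": {
  "rows": [
    {"linear": [-0.0038,-0.0004,0],"twist": [0,0,-1.2],"jaw": 0},
    {"linear": [-0.0076,-0.0008,0],"twist": [0,0,-2.4],"jaw": 0},
    {"linear": [-0.0114,-0.001,0],"twist": [0,0,-3.6],"jaw": 0},
    {"linear": [-0.0142,-0.0012,0],"twist": [0,0,-4.5],"jaw": 0},
    {"linear": [-0.0161,-0.0012,0],"twist": [0,0,-5.1],"jaw": 0},
    {"linear": [-0.0173,-0.0013,0],"twist": [0,0,-5.5],"jaw": 0},
    {"linear": [-0.018,-0.0013,0],"twist": [0,0,-5.7],"jaw": 0},
    {"linear": [-0.018,-0.0013,0],"twist": [0,0,-5.7],"jaw": 0}
  ]
}}

```text
clock: 9.55
position: [591.0, -50.8, 176.3]
eef_rot: [1.159, 2.92, -0.0]
force: [-0.1, 0.6, 0.1]
opening: 0.005
grip_force: 0.5
```

Call:
{"fn": "drive_tool", "kwargs": {
  "rows": [
    {"linear": [0.005,0,0],"twist": [0,0,0],"jaw": 0},
    {"linear": [0.015,0,0],"twist": [0,0,0],"jaw": 0},
    {"linear": [0.035,0,0],"twist": [0,0,0],"jaw": 0},
    {"linear": [0.06,0,0],"twist": [0,0,0],"jaw": 0},
    {"linear": [0.085,0,0],"twist": [0,0,0],"jaw": 0},
    {"linear": [0.11,0,0],"twist": [0,0,0],"jaw": 0},
    {"linear": [0.13,0,0],"twist": [0,0,0],"jaw": 0},
    {"linear": [0.13,0,0],"twist": [0,0,0],"jaw": 0}
  ]
}}

```text
clock: 10.55
position: [495.5, 39.3, 176.7]
eef_rot: [1.157, 2.92, 0.0]
force: [0.8, -0.2, -0.5]
opening: -0.002
grip_force: 0.0
```

```bash
python3 - <<'E'
from h import *
f=env.grab_frame("top")
cv2.imwrite("pics/e.png",cv2.resize(f[150:290,280:440,::-1],None,fx=4,fy=4,interpolation=cv2.INTER_CUBIC))
k=blob(f,(0,0,165),(180,50,255),(325,200,410,275));cs=sorted(cv2.findContours(k,0,2)[0],key=cv2.contourArea)[-3:]
for c in cs: print(len(c),cv2.boundingRect(c),cv2.minEnclosingCircle(c))
E
```

```text
1 (325, 219, 1, 1) ((325.0, 219.0), 9.999999747378752e-05)
68 (351, 212, 42, 41) ((369.0, 230.5), 23.754045486450195)
```

View pics/e.png

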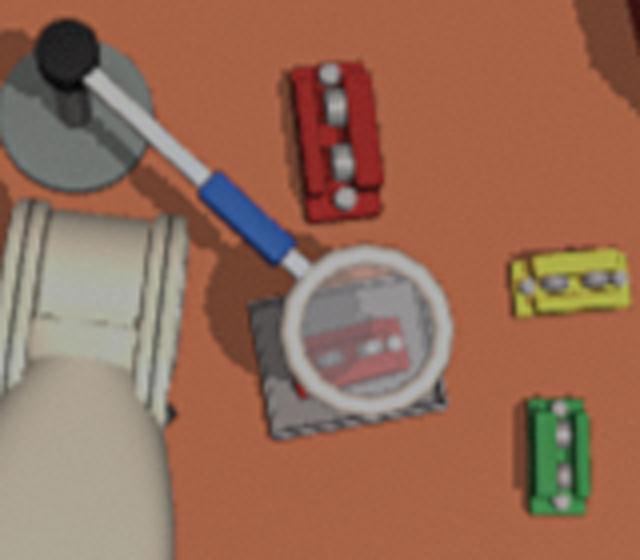

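```bash
python3 - <<'E'
from h import *
print("lens",ray("top",(371.8,232.5),203),"caliper",ray("top",(367,238.7),35),env.read_state()["force"])
E
```

```text
lens [ 530.32707382 -152.87406019  203.        ] caliper [ 533.0168659  -155.97542714   35.        ] [ 0.70878585 -0.51183057  0.85580272]
```

The lens is about 4 mm from the caliper centre. The arm has backed off and touches nothing, so I'm handing in.

```bash
python3 -c "
from rig import env
print(env.sign_off())"
```

```text
the job is handed in; nothing more can be done
None
```

I swung the magnifier round to the red caliper's tray and handed the job in. By my last camera measurement the lens is about 4 mm from the caliper's centre, well inside the 30 mm limit; the arm is clear of everything, and no verdict came back.

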